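# Shake out the die tins: empties in the tray, the rest on the board

### The arm

A 6-joint arm with a two-finger parallel gripper is mounted at the origin on the work surface. World frame = base frame: x ahead of the robot, y to its left, z up, the work surface at z = 0. Lengths are in m, angles in degrees, forces in N, time in s.
With the tool pointing down it reaches from about 0.25 to 0.725 m from the base axis. Payload 9.7 kg.
Tool frame: the origin (TCP) lies midway between the tips of the shut fingers; the grasp point (between the pads) lies bot.grasp_offset behind it (bot.grasp_offset is the distance from the TCP to the grasp point, in m); x points along the fingers, y is the direction in which the jaws open and shut, and the axes are right-handed (so a half turn about x gives the same grasp; the last joint's range is limited). The gripper opens to 85 mm and grips with 20 to 120 N. Pads are 22 mm wide; open, the fingers measure 114 mm over their backs; the gripper's body (76 mm by 85 mm) begins 54 mm behind the grasp point. The pads swing forward as they close: fully open they stand 13 mm farther back than shut.
Start: joints at [-67.151, 4.979, 10.078, 95.1, 0, 90], TCP at [0.214, -0.507, 0.231] pointing down, gripper open.
Joint ranges: [-179.16, 179.16], [-48.56, 103.87], [-65.8, 70.77], [-126.05, 130.52], [-82.76, 87.17], [-180, 180]. Speed limits (degrees/s): [127.2, 127.2, 147.25, 180, 180, 180].

### API

Orientations are given as [roll, pitch, yaw] about the fixed x, y, z axes, in that order (R = Rz(yaw) Ry(pitch) Rx(roll)).
In Python, from workcell import status, camera, bot gives the robot as it stands.
- The arm moves only by the shell command python3 -m jog 'ROWS' [OPENING] [FORCE]. ROWS is text: rows parted by semicolons, each of 4 numbers parted by spaces: the shift along the tool's x, y, z in mm, then the turn about the tool's x in degrees. A call has exactly 8 rows; each row is the pose to reach, as a shift and turn from the pose commanded when the call began, along the tool's axes at that moment; what a row does not reach only later rows make up. A row lasts 1/8 s, in which the tool goes at most 62.5 mm and 10.7 degrees, less where a joint would pass 70% of its speed; a pose out of reach is approached as far as the arm can. A call with a gripper value outside its range is refused whole. OPENING is the opening, from 0 (shut) to 1 (fully open), set as the call begins (- or left out, the last holds). The fingers move at their own pace and stop on an object; FORCE is the grip in N (left out, the last holds). Time passes only in rows, so rows that repeat a pose let the fingers close, or fill a call up. It gives the time, the measured TCP pose, the force and the opening at its end, in the units of the state.
- status.get_obs(): the state, without advancing time (a new reading comes with each control period).
- camera(name): name is "scene" or "top" or "wrist"; returns a dict with "color" (400x640x3 uint8, red, green, blue), "vfov" (degrees; the focal length in pixels is half the picture's height over the tangent of half this angle, whatever the lens; pixels are square), "cx", "cy" (the principal point, pixels), "D" ([k1, k2, p1, p2, k3] as OpenCV has them; the pictures are not rectified), "rvec" (rotation vector, rad) and "tvec" (3), from world to camera coordinates, as OpenCV has them. Camera axes: x right, y down, z forward; pixel columns grow to the right and rows downward; lengths in m; the calibration is good to about 2 mm. A picture is of the moment at which its call begins. There is no depth.
- bot.job_done(): hands the job in, once; it reports no verdict.
The state is a dict: "time": time; "q": joint angles; "qd": joint speeds; "joint_efforts": joint torques, N m; "ee_pos": TCP position; "tcp_rot": TCP orientation; "wrist_force": force on the tool from outside, world axes, zero at the start; "torque": the same for the moment, N m; "opening": finger opening in m.
Only numpy, scipy, OpenCV 4.12 (cv2) and the standard library are available. Lean on these libraries where they do the work, as an engineer would, in place of code of your own. Each camera call takes 0.05 s, during which the arm holds its last target. There are 200 camera calls.

### The job

The three closed tins should all have been emptied, but one or two of them still hold loose steel dies; the lids stay shut, so you can only tell by lifting each tin and feeling its weight or shaking it for a rattle. Stand every empty tin in the rimmed wooden tray and every tin that still has something inside on the flat plywood board, side by side and lid up, setting them down rather than dropping them. Leave the thread cone, the screwdriver and the dish where they are.

Things in the scene. Friction and masses are not known exactly. Their poses are not given: they have to be found in the camera images.
- tin_a: one of three look-alike closed tins: bare-metal box with a shut, darker steel lid, 100 mm long (its x), 56 mm wide (its y), 48 mm high (z up); origin under its centre. Empty it weighs 100 to 145 g; it may hold one or two loose steel dies (35 mm across, 22 mm high, each 140 g or more) that slide when shaken, and then weighs 240 g or more. Which tins hold dies changes every time and cannot be seen
- tin_b: one of three look-alike closed tins: bare-metal box with a shut, darker steel lid, 100 mm long (its x), 56 mm wide (its y), 48 mm high (z up); origin under its centre. Empty it weighs 100 to 145 g; it may hold one or two loose steel dies (35 mm across, 22 mm high, each 140 g or more) that slide when shaken, and then weighs 240 g or more. Which tins hold dies changes every time and cannot be seen
- tin_c: one of three look-alike closed tins: bare-metal box with a shut, darker steel lid, 100 mm long (its x), 56 mm wide (its y), 48 mm high (z up); origin under its centre. Empty it weighs 100 to 145 g; it may hold one or two loose steel dies (35 mm across, 22 mm high, each 140 g or more) that slide when shaken, and then weighs 240 g or more. Which tins hold dies changes every time and cannot be seen
- tray: shallow open wooden tray with a low rim, fixed to the table, 270 mm long (its x) by 160 mm (its y), rim top 22 mm above the table, walls and floor 8 mm thick, so the inner floor is 254 x 144 mm and 8 mm above the table; origin at the centre of its underside. For empty tins; two fit side by side along its length, standing across it. It may be on the left or the right
- board: flat plywood board without rim, fixed to the table, 270 mm long (its x) by 160 mm (its y), 18 mm thick; origin at the centre of its underside. For tins with something inside; two fit side by side along its length, standing across it. On the other side from the tray
- cone: bystander: upright red thread cone, 60 mm across its foot, 80 mm high, origin under its centre; loose
- driver: bystander: screwdriver about 160 mm long lying on the table along its own x, loose
- dish: bystander: small white ceramic dish, 84 mm across, 28 mm high, origin under its centre; loose
Mind the look-alikes: they are no part of the job. Leave any blue or turquoise look-alike of the tin_c alone.

How it is judged:
By the outcome, as a careful person would: the job done as asked, in the order asked, and still so for the second after the job is handed in, with the robot touching nothing.
It also fails if it takes over 69 s, if anything falls off the work surface, if the arm or the gripper's body presses on something with over 40 N, if the wrist force passes 120 N, or if a joint passes its speed limit or range.

## Working session

There is one attempt and no reset: what is moved stays moved. The work goes in short steps, Python scripts to look and compute and a shell command to move; the robot and the scene stay as the last step left them, time stands still between calls to the robot, and variables do not carry over. Pictures are saved under pics/ and viewed, about 8 in all and at most 12, crops included, and the job is handed in when it is done.

```bash
ls; mkdir -p pics; python3 - <<'E'
from workcell import status, camera, bot
import cv2, numpy as np
o=status.get_obs(); print({k:np.round(v,3).tolist() if not isinstance(v,dict) else v for k,v in o.items()}, bot.grasp_offset)
for n in ("top","scene"):
    c=camera(n); cv2.imwrite(f"pics/{n}0.png",c["color"][:,:,::-1]); print(n,c["vfov"],c["cx"],c["cy"],c["D"],c["rvec"],c["tvec"])
E
```

```text
pics
{'time': 0.0, 'q': [-67.15, 5.01, 10.035, 95.099, 0.001, 90.001], 'qd': [-0.005, -0.033, -0.05, 0.015, -0.009, -0.013], 'joint_efforts': [0.002, -52.039, 46.48, 0.016, 0.0, -0.0], 'ee_pos': [0.213, -0.507, 0.231], 'tcp_rot': [-90.504, 89.925, 112.345], 'wrist_force': [0.618, 0.344, -0.609], 'torque': [0.038, 0.023, -0.004], 'opening': 0.085} 0.0187
top 54.59405194770458 318.4849210861838 195.80534675793302 [-0.00828134  0.          0.          0.          0.        ] [ 2.13437784 -2.18107696  0.12734651] [-0.00583857  0.49364527  1.06724505]
scene 55.547046003025876 326.25804759583883 194.47263770464872 [-0.08479413  0.          0.          0.          0.        ] [ 2.21994335  0.95080229 -0.3986258 ] [-0.32177842 -0.21116568  1.43125892]
```

View pics/top0.png

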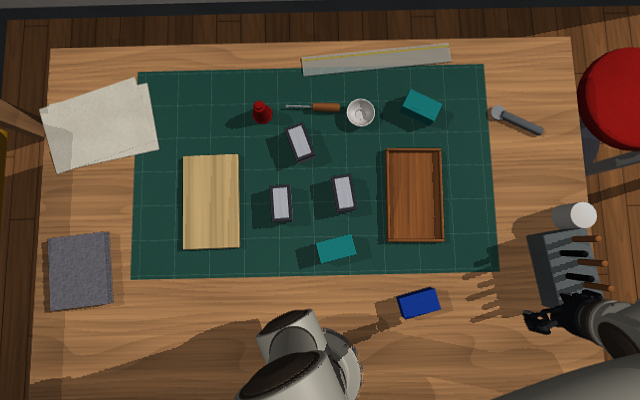

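View pics/scene0.png

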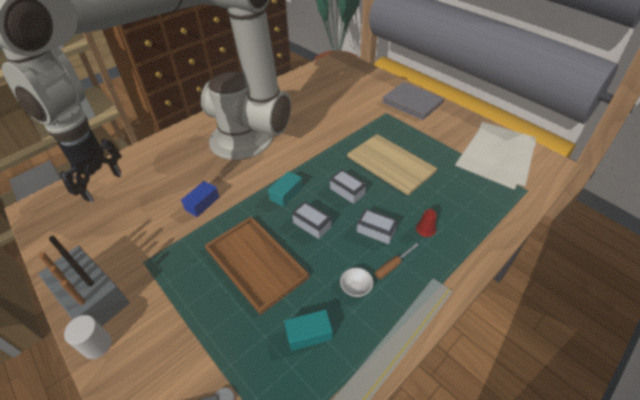

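Top view: bare-metal tins at (300,142), (281,203) and (344,193). Turquoise look-alikes at (336,249) and (422,106) and a blue one at (418,303) are to be left alone. The board is at (211,201), the tray at (414,195). I'll check with one close crop and contours.

```bash
cat > h.py <<'E'
import cv2, numpy as np
from workcell import status, camera, bot
def K(c):
    f=200/np.tan(np.radians(c["vfov"]/2)); return np.array([[f,0,c["cx"]],[0,f,c["cy"]],[0,0,1]])
def ray(c,px):
    u=cv2.undistortPoints(np.array(px,float).reshape(-1,1,2),K(c),np.array(c["D"])).reshape(-1,2)
    R=cv2.Rodrigues(np.array(c["rvec"],float))[0]; t=np.array(c["tvec"],float)
    d=np.c_[u,np.ones(len(u))]@R; return -R.T@t, d/np.linalg.norm(d,axis=1)[:,None]
def plane(c,px,z):
    o,d=ray(c,px); return o+d*((z-o[2])/d[:,2])[:,None]
def tri(c1,p1,c2,p2):
    A=[];b=[]
    for c,p in((c1,p1),(c2,p2)):
        o,d=ray(c,[p]); P=np.eye(3)-np.outer(d[0],d[0]); A.append(P); b.append(P@o)
    x=np.linalg.lstsq(np.vstack(A),np.hstack(b),rcond=None); return x[0], float(np.sqrt(x[1].sum()))
def blobs(mask,amin=80):
    cs=cv2.findContours(mask.astype(np.uint8),cv2.RETR_EXTERNAL,cv2.CHAIN_APPROX_NONE)[0]
    return [(x,cv2.minAreaRect(x)) for x in cs if cv2.contourArea(x)>amin]
def project(c,P):
    return cv2.projectPoints(np.array(P,float).reshape(-1,1,3),np.array(c["rvec"]),np.array(c["tvec"]),K(c),np.array(c["D"]))[0].reshape(-1,2)
E
python3 - <<'E'
from h import *
T=camera("top");S=camera("scene")
for n,c,roi in(("top",T,(170,90,460,270)),("scene",S,(190,130,450,320))):
    hsv=cv2.cvtColor(c["color"],cv2.COLOR_RGB2HSV)
    x0,y0,x1,y1=roi; m=np.zeros(hsv.shape[:2],bool); m[y0:y1,x0:x1]=True
    g=m&(hsv[:,:,1]<60)&(hsv[:,:,2]>110)
    for ct,r in blobs(g): print(n,"light",np.round(r[0],1),np.round(r[1],1),round(r[2],1), np.round(plane(c,cv2.boxPoints(r),0.048)[:,:2],3).tolist())
    w=m&(hsv[:,:,0]<25)&(hsv[:,:,1]>80)
    for ct,r in blobs(w,1500): print(n,"wood",np.round(cv2.boxPoints(r),1).tolist(),np.round(plane(c,cv2.boxPoints(r),0.02)[:,:2],3).tolist())
a=cv2.resize(T["color"][115:225,260:370],(400,400),interpolation=2)
b=cv2.resize(S["color"][160:250,285:405],(400,300),interpolation=2)
im=np.zeros((400,800,3),np.uint8);im[:,:400]=a;im[:300,400:]=b
cv2.imwrite("pics/crop1.png",im[:,:,::-1])
E
```

```text
top light [280.4 202.4] [30.4 14.5] 86.6 [[0.517, 0.112], [0.518, 0.071], [0.433, 0.068], [0.432, 0.108]]
top light [343.6 192.2] [30.2 14.1] 80.1 [[0.539, -0.061], [0.545, -0.1], [0.461, -0.112], [0.455, -0.073]]
top light [299.1 140.9] [28.9 13.9] 69.4 [[0.682, 0.067], [0.696, 0.03], [0.616, 0.003], [0.603, 0.04]]
top light [360.5 112.5] [27. 27.] 90.0 [[0.769, -0.104], [0.768, -0.182], [0.688, -0.179], [0.689, -0.102]]
top wood [[183.0, 154.0], [239.0, 154.0], [239.0, 249.0], [183.0, 249.0]] [[0.625, 0.374], [0.622, 0.211], [0.349, 0.21], [0.352, 0.368]]
top wood [[384.5, 148.0], [442.29998779296875, 147.0], [444.0, 241.0], [386.29998779296875, 242.0]] [[0.63, -0.211], [0.629, -0.379], [0.359, -0.367], [0.359, -0.204]]
scene light [424.1 303.6] [19.3 54.2] 38.9 [[0.881, -0.153], [0.869, -0.002], [0.916, -0.004], [0.925, -0.152]]
scene light [356.  281.5] [29. 32.] 90.0 [[0.684, -0.153], [0.741, -0.094], [0.797, -0.155], [0.743, -0.211]]
scene light [372.9 233.6] [36.   8.4] 21.0 [[0.628, -0.041], [0.615, -0.014], [0.711, 0.019], [0.722, -0.007]]
scene light [305.9 226.7] [33.2  6.
[... 621 characters left out ...]
light [222.  144.5] [29.1 23.3] 26.6 [[0.009, -0.156], [-0.072, -0.064], [0.063, -0.039], [0.133, -0.128]]
scene wood [[203.39999389648438, 246.1999969482422], [252.1999969482422, 205.89999389648438], [309.70001220703125, 275.70001220703125], [260.8999938964844, 316.0]] [[0.356, -0.371], [0.328, -0.18], [0.635, -0.216], [0.638, -0.378]]
scene wood [[346.5, 158.39999389648438], [364.29998779296875, 127.30000305175781], [435.6000061035156, 168.0], [417.79998779296875, 199.1999969482422]] [[0.373, 0.187], [0.294, 0.364], [0.617, 0.368], [0.663, 0.209]]
scene wood [[190.0, 130.0], [355.0, 130.0], [355.0, 231.0], [190.0, 231.0]] [[-0.165, -0.124], [0.281, 0.326], [0.614, -0.023], [0.281, -0.371]]
```

View pics/crop1.png

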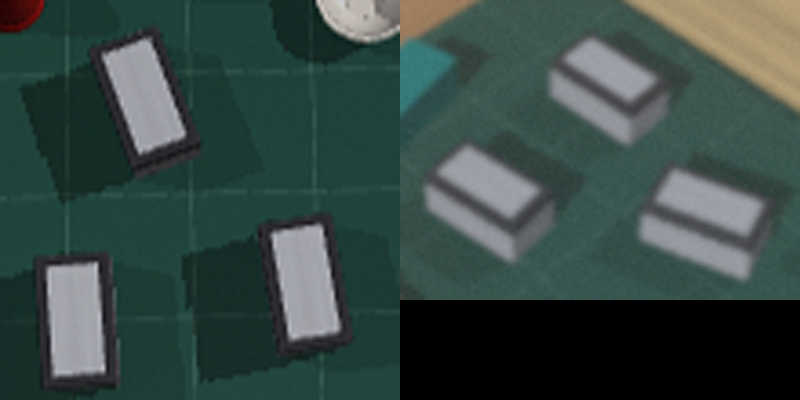

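The crop confirms it: all three are bare metal with dark-rimmed lids, and none is turquoise. Next I triangulate them and work out the first move.

```bash
python3 - <<'E'
from h import *
from scipy.spatial.transform import Rotation as R
T=camera("top");S=camera("scene")
for n,a,b in(("near-left",(280.4,202.4),(347.6,180.4)),("near-right",(343.6,192.2),(311,214)),("far",(299.1,140.9),(377.4,220.2)),
 ("board",(211,201.5),(391,163.2)),("tray",(414.3,194.5),(256.6,261)),("boardcorner NL",(183,154),(435.5,168)),("board corner near right",(239,249),(346.5,158.4)),("tray near right",(444,241),(203.4,246.2)),("tray far left",(384.5,148),(309.7,275.7))):
    x,e=tri(T,a,S,b); print(n,np.round(x,3),round(e,4))
for n,c0,s,ang in(("nl",(280.4,202.4),0,0),("nr",(343.6,192.2),0,0),("far",(299.1,140.9),0,0)):
    print(n,np.round(plane(T,[c0],.048),4))
for rr in ((280.4,202.4),(30.4,14.5),86.6),((343.6,192.2),(30.2,14.1),80.1),((299.1,140.9),(28.9,13.9),69.4):
    p=plane(T,cv2.boxPoints(rr),.048)[:,:2]; d=p[0]-p[3]; print("long axis yaw",round(np.degrees(np.arctan2(d[1],d[0])),1))
o=status.get_obs(); print(np.round(R.from_euler('xyz',o["tcp_rot"],degrees=True).as_matrix(),3),o["ee_pos"])
# wood edges
E
```

```text
near-left [0.474 0.089 0.05 ] 0.0009
near-right [ 0.499 -0.087  0.051] 0.0011
far [0.648 0.034 0.05 ] 0.0015
board [0.486 0.295 0.003] 0.0011
tray [ 0.495 -0.29   0.013] 0.0036
boardcorner NL [0.621 0.369 0.024] 0.0062
board corner near right [ 0.348  0.216 -0.013] 0.0019
tray near right [ 0.358 -0.369  0.019] 0.003
tray far left [ 0.632 -0.213  0.012] 0.0008
nl [[0.4751 0.0897 0.048 ]]
nr [[ 0.4998 -0.0867  0.048 ]]
far [[0.6491 0.035  0.048 ]]
long axis yaw 3.0
long axis yaw 8.3
long axis yaw 19.3
[[-0.     0.388 -0.922]
 [ 0.    -0.922 -0.388]
 [-1.    -0.    -0.   ]] [ 0.21355993 -0.50676129  0.23103448]
```

```bash
cat > go.py <<'E'
import sys
from h import *
from scipy.spatial.transform import Rotation as R
def rel(x,y,z,jaw):
    o=status.get_obs(); M=R.from_euler('xyz',o["tcp_rot"],degrees=True).as_matrix()
    d=M.T@(np.array([x,y,z])-o["ee_pos"])*1000
    j=np.degrees(np.arctan2(M[1,1],M[0,1])); t=-((jaw-j+90)%180-90)
    print("t",round(o["time"],2),"rel mm",np.round(d,1),"turn",round(t,1),"jaw now",round(j,1),"q6",round(o["q"][5],1),"ee",np.round(o["ee_pos"],4),"F",np.round(o["wrist_force"],2),"op",round(o["opening"],4))
if __name__=="__main__": rel(*map(float,sys.argv[1:5]))
E
python3 go.py 0.5 -0.087 0.16 -81.7
```

```text
t 0.3 rel mm [  71.2 -275.5 -427. ] turn 14.6 jaw now -67.1 q6 90.0 ee [ 0.2136 -0.5068  0.231 ] F [ 0.28 -0.07 -0.18] op 0.0857
```

```bash
python3 -m jog '5 -20 -31 2;15 -58 -90 4;25 -95 -148 6;34 -132 -205 8;43 -168 -262 10;52 -204 -318 12;61 -240 -374 14;70 -273 -424 14.6' 1 40; python3 go.py 0.5 -0.087 0.16 -81.7
python3 - <<'E'
from h import *
c=camera("wrist"); cv2.imwrite("pics/w1.png",c["color"][:,:,::-1])
T=camera("top")
print(np.round(project(c,[[.5,-.087,.049]]),1))
E
```

```text
time: 1.3
ee_pos: [0.4802, -0.117, 0.1661]
tcp_rot: [150.4, 90.0, -21.4]
wrist_force: [0.3, -1.3, 1.0]
opening: 0.0854
t 1.3 rel mm [  6.1 -26.8 -23.9] turn -0.1 jaw now -81.8 q6 158.1 ee [ 0.4802 -0.117   0.1661] F [ 0.34 -1.27  0.98] op 0.0854
[[293.  164.4]]
```

View pics/w1.png

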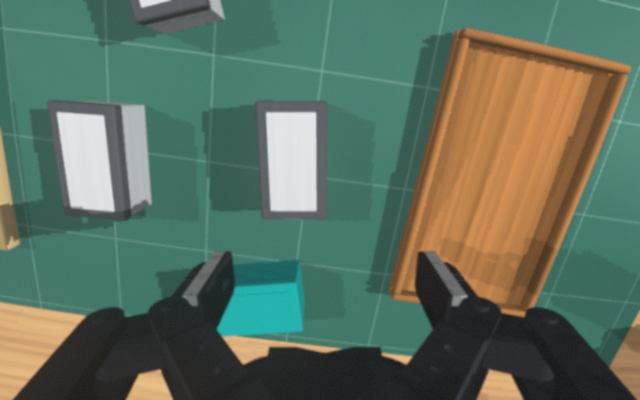

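Wrist view: the near-right tin's lid is at about (292,160) and the projected estimate is (293,164), so they agree. Move on top and take a force baseline.

```bash
python3 -m jog '6 -13 -12 0;6 -27 -24 0;30 -27 -24 0;50 -27 -24 0;50 -27 -24 0;50 -27 -24 0;50 -27 -24 0;50 -27 -24 0'; cat > w.py <<'E'
from h import *
F=[];M=[];E=[]
for i in range(8):
    T=camera("top"); o=status.get_obs(); F.append(o["wrist_force"]);M.append(o["torque"]);E.append(o["joint_efforts"])
print("t",o["time"],"F",np.mean(F,0).round(2),"sd",np.std(F,0).round(2),"M",np.mean(M,0).round(3),"eff",np.mean(E,0).round(2)[1:4])
E
python3 w.py;  python3 go.py 0.5 -0.087 0.007 -81.7
```

```text
time: 2.4
ee_pos: [0.4995, -0.0888, 0.1169]
tcp_rot: [163.4, 89.9, -8.3]
wrist_force: [0.1, -0.5, -0.2]
opening: 0.0854
t 2.8 F [ 0.01 -0.07  0.07] sd [0.73 0.53 0.53] M [-0.006 -0.013 -0.012] eff [-45.22  47.05   0.  ]
t 2.8 rel mm [109.2  -1.5  -1.1] turn -0.1 jaw now -81.8 q6 161.7 ee [ 0.4991 -0.0886  0.1162] F [ 0.3   1.04 -0.18] op 0.0856
```

```bash
python3 -m jog '30 0 -1 0;65 -1 -1 0;95 -1 -1 0;106 -1 -1 0;109 -1 -1 0;109 -1 -1 0;109 -1 -1 0;109 -1 -1 0' && python3 -m jog '0 0 0 0;0 0 0 0;0 0 0 0;0 0 0 0;0 0 0 0;0 0 0 0;0 0 0 0;0 0 0 0' 0.5 40 && python3 -m jog '-10 0 0 0;-30 0 0 0;-50 0 0 0;-70 0 0 0;-80 0 0 0;-80 0 0 0;-80 0 0 0;-80 0 0 0' && python3 w.py
```

```text
time: 3.8
ee_pos: [0.5004, -0.0876, 0.0079]
tcp_rot: [160.8, 89.9, -11.0]
wrist_force: [-0.6, -0.9, -0.0]
opening: 0.0855
time: 4.8
ee_pos: [0.5001, -0.0875, 0.0075]
tcp_rot: [-166.5, 90.0, 21.8]
wrist_force: [-0.7, 2.0, 4.5]
opening: 0.0554
time: 5.8
ee_pos: [0.4995, -0.0875, 0.0863]
tcp_rot: [-16.9, 89.9, 171.3]
wrist_force: [0.4, 0.1, -2.5]
opening: 0.0555
t 6.2 F [-0.03  0.19 -2.85] sd [0.5  0.51 0.39] M [ 0.013 -0.055 -0.005] eff [-46.94  48.23   0.05]
```

2.9 N is about 0.30 kg, so this tin is loaded and goes on the board.

```bash
python3 go.py 0.547 0.291 0.12 0; python3 go.py 0.487 0.1 0.12 0
```

```text
t 6.2 rel mm [ -32.8 -367.9 -100.8] turn -81.8 jaw now -81.8 q6 161.8 ee [ 0.5    -0.0875  0.0872] F [ 0.39  0.22 -3.  ] op 0.0553
t 6.2 rel mm [ -32.8 -187.5  -14.1] turn -81.8 jaw now -81.8 q6 161.8 ee [ 0.5    -0.0875  0.0872] F [ 0.39  0.22 -3.  ] op 0.0553
```

```bash
python3 -m jog '-18 -12 -4 -6;-33 -50 -14 -16;-33 -98 -27 -26;-33 -152 -42 -36.5;-33 -208 -57 -47;-33 -264 -72 -57.5;-33 -314 -86 -68;-33 -352 -96 -76' && python3 go.py 0.547 0.291 0.0265 0
```

```text
time: 7.2
ee_pos: [0.5444, 0.2769, 0.12]
tcp_rot: [-171.2, 90.0, 93.4]
wrist_force: [0.0, -1.2, -2.4]
opening: 0.0554
t 7.2 rel mm [ 93.5   1.3 -14.3] turn -5.4 jaw now -5.4 q6 122.3 ee [0.5444 0.2769 0.12  ] F [ 0.04 -1.16 -2.44] op 0.0554
```

```bash
python3 -m jog '5 1 -8 -3;20 2 -15 -5.6;40 2 -15 -5.6;60 2 -15 -5.6;75 2 -15 -5.6;80 2 -15 -5.6;80 2 -15 -5.6;80 2 -15 -5.6' && python3 go.py 0.547 0.291 0.0265 0; python3 - <<'E'
from h import *
c=camera("scene"); t=camera("wrist"); im=np.hstack([c["color"][80:320,300:620],cv2.resize(t["color"],(384,240))]); cv2.imwrite("pics/p1.png",im[:,:,::-1])
E
```

```text
time: 8.2
ee_pos: [0.5484, 0.2894, 0.0411]
tcp_rot: [118.6, 89.9, 28.5]
wrist_force: [-0.4, -0.8, -2.4]
opening: 0.0554
t 8.2 rel mm [14.6 -1.5 -1.5] turn -0.2 jaw now -0.2 q6 118.0 ee [0.5484 0.2894 0.0411] F [-0.44 -0.81 -2.44] op 0.0554
```

View pics/p1.png

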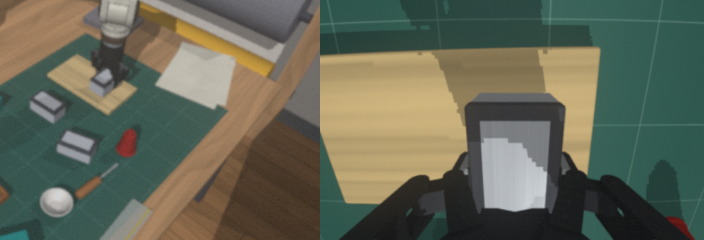

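The tin hangs over the board's far half, well within its edges. Lower it gently and release.

```bash
python3 -m jog '4 -1 -1 0;8 -1 -1 0;11 -1 -1 0;13 -1 -1 0;14 -1 -1 0;15 -1 -1 0;15 -1 -1 0;15 -1 -1 0'; python3 -c "
from h import *
for i in range(4): camera('top'); print(status.get_obs()['wrist_force'].round(2) if hasattr(status.get_obs()['wrist_force'],'round') else status.get_obs()['wrist_force'])"
```

```text
time: 9.3
ee_pos: [0.547, 0.2903, 0.0256]
tcp_rot: [124.6, 90.0, 34.4]
wrist_force: [-1.9, -1.7, 1.3]
opening: 0.0556
[-2.52 -1.77  2.31]
[-1.86 -2.03  1.61]
[-2.53 -1.17  3.54]
[-1.92 -1.53  3.05]
```

Contact: the upward force is about 2.5 N. Release and retreat.

```bash
python3 -m jog '0 0 0 0;0 0 0 0;0 0 0 0;0 0 0 0;-5 0 0 0;-25 0 0 0;-60 0 0 0;-105 0 0 0' 0.85 40 && python3 go.py 0.475 0.089 0.13 -87; python3 go.py 0.475 0.089 0.13 93
```

```text
time: 10.5
ee_pos: [0.5467, 0.2901, 0.1322]
tcp_rot: [-55.6, 90.0, -145.8]
wrist_force: [0.5, 1.0, 0.8]
opening: 0.0725
t 10.5 rel mm [  2.2 -71.2 201.3] turn 86.8 jaw now -0.2 q6 118.1 ee [0.5467 0.2901 0.1322] F [0.48 1.   0.79] op 0.0725
t 10.5 rel mm [  2.2 -71.2 201.3] turn 86.8 jaw now -0.2 q6 118.1 ee [0.5467 0.2901 0.1322] F [0.48 1.   0.79] op 0.0725
```

```bash
python3 -m jog '2 -8 22 -8;2 -18 50 -18.5;2 -28 80 -29;2 -40 112 -39.5;2 -51 144 -50;2 -61 172 -60.5;2 -68 192 -71;2 -71 201 -81.5' 1 && python3 go.py 0.475 0.089 0.11 93
```

```text
time: 11.5
ee_pos: [0.4754, 0.0885, 0.1301]
tcp_rot: [16.0, 89.9, 7.6]
wrist_force: [-0.1, -0.0, -0.1]
opening: 0.0853
t 11.5 rel mm [20.1  0.4 -0.5] turn -11.4 jaw now 81.6 q6 18.9 ee [0.4754 0.0885 0.1301] F [-0.1  -0.   -0.13] op 0.0853
```

```bash
python3 -m jog '10 0 0 -6;25 0 0 -11.4;50 0 0 -11.4;80 0 0 -11.4;105 0 0 -11.4;118 0 0 -11.4;123 0 0 -11.4;123 0 0 -11.4' && python3 -m jog '0 0 0 0;0 0 0 0;0 0 0 0;0 0 0 0;0 0 0 0;0 0 0 0;0 0 0 0;0 0 0 0' 0.5 40 && python3 -m jog '-10 0 0 0;-30 0 0 0;-60 0 0 0;-90 0 0 0;-110 0 0 0;-115 0 0 0;-115 0 0 0;-115 0 0 0' && python3 w.py; python3 go.py 0.427 0.291 0.12 0;  python3 go.py 0.555 -0.29 0.12 0
```

```text
time: 12.5
ee_pos: [0.4758, 0.0896, 0.006]
tcp_rot: [7.7, 90.0, 10.5]
wrist_force: [0.4, 0.2, 0.9]
opening: 0.0854
time: 13.5
ee_pos: [0.476, 0.0897, 0.0061]
tcp_rot: [13.6, 89.9, 16.4]
wrist_force: [-0.9, 1.2, 6.5]
opening: 0.0556
time: 14.5
ee_pos: [0.4749, 0.0894, 0.1191]
tcp_rot: [-171.9, 89.9, -169.1]
wrist_force: [-0.4, 0.5, -3.3]
opening: 0.0556
t 14.9 F [-0.15 -0.17 -3.11] sd [0.21 0.4  0.44] M [0.002 0.041 0.01 ] eff [-4.324e+01  4.866e+01 -3.000e-02]
t 14.9 rel mm [ 1.000e-01  2.036e+02 -3.870e+01] turn -87.2 jaw now 92.8 q6 7.9 ee [0.4754 0.0895 0.1201] F [-0.58 -0.13 -3.52] op 0.0558
t 14.9 rel mm [ 1.000e-01 -3.829e+02  6.130e+01] turn -87.2 jaw now 92.8 q6 7.9 ee [0.4754 0.0895 0.1201] F [-0.58 -0.13 -3.52] op 0.0558
```

3.1 N, so this one is loaded too and goes on the board beside the first.

```bash
python3 -m jog '0 10 -2 -8;0 34 -6 -18.5;0 66 -12 -29;0 102 -19 -39.5;0 140 -27 -50;0 172 -33 -60.5;0 194 -37 -71;0 203 -39 -81' && python3 -m jog '10 0 0 -4;25 0 0 -6.5;45 0 0 -6.5;65 0 0 -6.5;75 0 0 -6.5;80 0 0 -6.5;80 0 0 -6.5;80 0 0 -6.5'; python3 go.py 0.427 0.291 0.0245 0
```

```text
time: 15.9
ee_pos: [0.4263, 0.2916, 0.1201]
tcp_rot: [77.3, 90.0, 161.4]
wrist_force: [-0.2, -0.7, -3.5]
opening: 0.0554
time: 16.9
ee_pos: [0.4271, 0.2906, 0.0409]
tcp_rot: [-56.2, 89.9, 34.0]
wrist_force: [0.7, -0.2, -2.5]
opening: 0.0554
t 16.9 rel mm [16.4  0.1  0.3] turn 0.3 jaw now -179.7 q6 -56.0 ee [0.4271 0.2906 0.0409] F [ 0.69 -0.17 -2.46] op 0.0554
```

```bash
python3 -m jog '4 0 0 0;8 0 0 0;11 0 0 0;13 0 0 0;15 0 0 0;16 0 0 0;16.5 0 0 0;16.5 0 0 0'; python3 w.py
```

```text
time: 17.9
ee_pos: [0.4268, 0.2904, 0.0242]
tcp_rot: [-49.9, 90.0, 40.3]
wrist_force: [-3.1, -2.2, 3.0]
opening: 0.0556
t 18.3 F [-2.89 -3.11  5.28] sd [0.35 0.33 0.72] M [-0.47   0.76   0.077] eff [-45.32  45.36  -1.8 ]
```

```bash
python3 -m jog '0 0 0 0;0 0 0 0;0 0 0 0;0 0 0 0;-5 0 0 0;-25 0 0 0;-60 0 0 0;-105 0 0 0' 0.85 40 && python3 go.py 0.6485 0.0345 0.13 109.3; python3 - <<'E'
from h import *
T=camera("top");S=camera("scene")
h,w=200,640
im=np.vstack([cv2.resize(T["color"][80:270,160:460],(720,456))[:290],cv2.resize(S["color"][120:260,260:440],(360,280)).repeat(1,0) if 0 else np.hstack([cv2.resize(S["color"][120:260,260:440],(360,280)),cv2.resize(camera("wrist")["color"],(360,280))])])
cv2.imwrite("pics/p2.png",im[:,:,::-1])
E
```

```text
time: 19.3
ee_pos: [0.4263, 0.2901, 0.1295]
tcp_rot: [124.3, 89.9, -145.5]
wrist_force: [0.6, 0.6, -0.3]
opening: 0.0722
t 19.3 rel mm [  -0.6 -221.1 -256.6] turn 71.0 jaw now -179.7 q6 -56.0 ee [0.4263 0.2901 0.1295] F [ 0.57  0.56 -0.28] op 0.0722
```

View pics/p2.png

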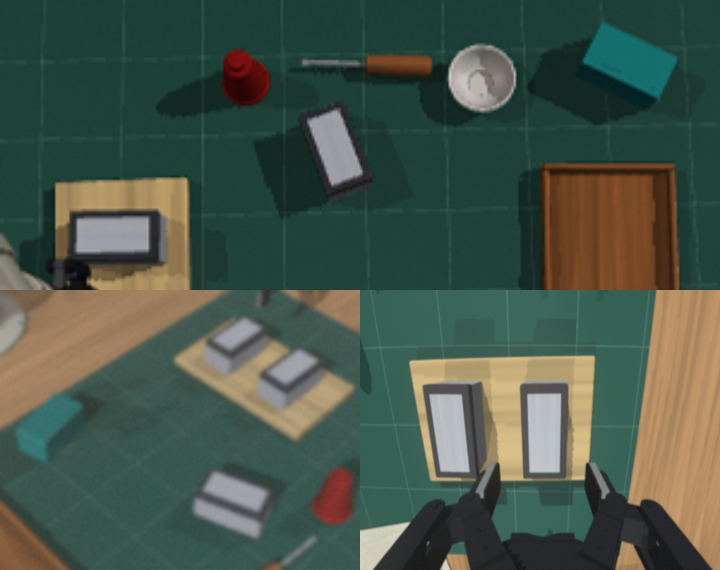

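Both loaded tins stand flat and side by side on the board: (235,345) and (290,375) in the scene crop, (455,430) and (545,428) in the wrist view. Cone, driver and dish are undisturbed. Next is the far tin.

```bash
python3 -m jog '0 -10 -12 8;0 -32 -38 17;0 -65 -75 27;0 -100 -116 37;0 -137 -159 47;0 -172 -200 56;0 -202 -234 64;0 -219 -254 70' 1 && python3 -m jog '0 -1 -1 1;10 -1 -2 1;40 -1 -2 1;75 -1 -2 1;100 -1 -2 1;116 -1 -2 1;122 -1 -2 1;122 -1 -2 1'; python3 go.py 0.6485 0.0345 0.007 109.3
```

```text
time: 20.45
ee_pos: [0.6475, 0.0353, 0.1271]
tcp_rot: [167.9, 89.9, -172.2]
wrist_force: [-0.7, 0.1, -0.9]
opening: 0.0857
time: 21.45
ee_pos: [0.6454, 0.036, 0.007]
tcp_rot: [-8.9, 90.0, 10.4]
wrist_force: [0.6, -0.3, 0.0]
opening: 0.0854
t 21.45 rel mm [ 0.  -2.5  2.5] turn -0.0 jaw now 109.3 q6 -16.1 ee [0.6454 0.036  0.007 ] F [ 0.55 -0.28  0.01] op 0.0854
```

```bash
python3 -m jog '0 -2 2 0;0 -2 2 0;0 -2 2 0;0 -2 2 0;0 -2 2 0;0 -2 2 0;0 -2 2 0;0 -2 2 0' 0.5 40 && python3 -m jog '-10 0 0 0;-30 0 0 0;-60 0 0 0;-90 0 0 0;-110 0 0 0;-115 0 0 0;-115 0 0 0;-115 0 0 0' && python3 w.py; python3 go.py 0.555 -0.29 0.12 0;python3 go.py 0.495 -0.29 0.12 0
```

```text
time: 22.45
ee_pos: [0.6487, 0.0344, 0.0078]
tcp_rot: [-18.7, 89.9, 0.6]
wrist_force: [0.6, -0.9, 6.0]
opening: 0.0556
time: 23.45
ee_pos: [0.6474, 0.0345, 0.1206]
tcp_rot: [163.0, 89.9, -177.8]
wrist_force: [0.4, -0.6, -2.1]
opening: 0.0556
t 23.85 F [ 0.15 -0.3  -1.11] sd [0.54 0.42 0.46] M [-0.003 -0.     0.   ] eff [-6.728e+01  4.760e+01  1.000e-02]
t 23.85 rel mm [   1.5 -275.8 -194.6] turn -70.7 jaw now 109.3 q6 -16.2 ee [0.6478 0.0345 0.1215] F [ 0.84 -0.13 -1.36] op 0.0555
t 23.85 rel mm [   1.5 -256.  -251.2] turn -70.7 jaw now 109.3 q6 -16.2 ee [0.6478 0.0345 0.1215] F [ 0.84 -0.13 -1.36] op 0.0555
```

1.1 N, about 113 g, so this tin is empty and goes in the tray.

```bash
python3 -m jog '0 -12 -12 -7;0 -40 -39 -16;0 -76 -74 -26;0 -116 -114 -36;0 -158 -155 -46;0 -198 -194 -55;0 -232 -228 -64;0 -253 -249 -70' && python3 -m jog '5 0 0 -1;15 0 0 -1;30 0 0 -1;50 0 0 -1;65 0 0 -1;70 0 0 -1;70 0 0 -1;70 0 0 -1'; python3 go.py 0.495 -0.29 0.0165 0; python3 - <<'E'
from h import *
im=np.hstack([cv2.resize(camera("scene")["color"][160:340,180:340],(320,360)),cv2.resize(camera("wrist")["color"],(480,360))])
cv2.imwrite("pics/p3.png",im[:,:,::-1])
E
```

```text
time: 24.85
ee_pos: [0.495, -0.2884, 0.1219]
tcp_rot: [-150.0, 90.0, -60.6]
wrist_force: [-0.5, -0.7, -1.4]
opening: 0.0556
time: 25.85
ee_pos: [0.4966, -0.2866, 0.0524]
tcp_rot: [-119.6, 89.9, -29.3]
wrist_force: [0.1, 0.4, -1.2]
opening: 0.0558
t 25.85 rel mm [35.9  1.7 -3.4] turn 0.2 jaw now -179.8 q6 -120.2 ee [ 0.4966 -0.2866  0.0524] F [ 0.08  0.43 -1.21] op 0.0558
```

View pics/p3.png

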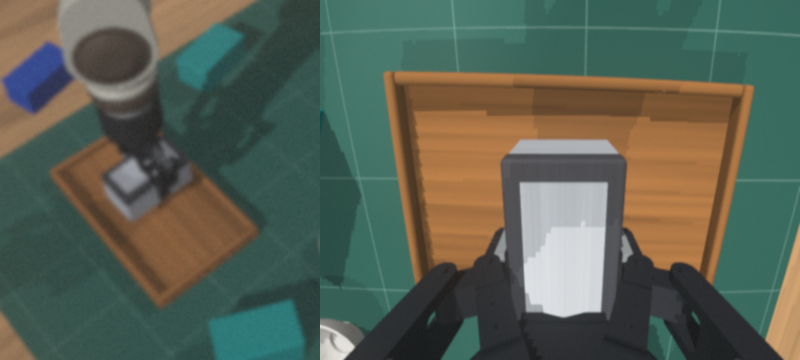

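The tin is over the middle of the tray, clear of the rims. Lower it.

```bash
python3 -m jog '6 1 -2 0;14 2 -3 0;21 2 -3 0;27 2 -3 0;31 2 -3 0;34 2 -3 0;35.5 2 -3 0;36 2 -3 0'; python3 w.py; python3 go.py 0.495 -0.29 0.0155 0
```

```text
time: 26.95
ee_pos: [0.4942, -0.2895, 0.0158]
tcp_rot: [-149.0, 90.0, -58.7]
wrist_force: [-0.6, 0.1, 1.4]
opening: 0.0554
t 27.35 F [0.21 0.07 0.28] sd [0.46 0.42 0.64] M [0.044 0.02  0.021] eff [-56.19  45.8   -0.07]
t 27.35 rel mm [ 0.4 -0.7 -0.5] turn 0.2 jaw now -179.8 q6 -120.6 ee [ 0.4943 -0.2895  0.0159] F [-0.59  1.06  1.45] op 0.0557
```

The load went from -1.1 N to +0.3 N, so the floor is carrying the tin. Release, back off and check.

```bash
python3 -m jog '0 0 0 0;0 0 0 0;0 0 0 0;0 0 0 0;-5 0 0 0;-25 0 0 0;-60 0 0 0;-105 0 0 0' 0.85 40 && python3 -m jog '-120 0 0 0;-140 0 0 0;-140 0 -40 0;-140 0 -80 0;-140 0 -130 0;-140 0 -170 0;-140 0 -200 0;-140 0 -200 0'; python3 go.py 0.49 0 0.2 0; python3 - <<'E'
from h import *
T=camera("top");S=camera("scene")
hsv=cv2.cvtColor(T["color"],cv2.COLOR_RGB2HSV); m=np.zeros((400,640),bool); m[90:270,170:460]=1
for ct,r in blobs(m&(hsv[:,:,1]<60)&(hsv[:,:,2]>110)): print(np.round(plane(T,[r[0]],.06),3),np.round(r[1],1))
im=np.hstack([cv2.resize(T["color"][80:270,160:460],(450,285)),cv2.resize(S["color"][110:350,180:460],(332,285))])
cv2.imwrite("pics/end.png",im[:,:,::-1])
E
```

```text
time: 28.35
ee_pos: [0.4937, -0.2892, 0.1214]
tcp_rot: [60.0, 89.9, 150.3]
wrist_force: [-0.2, 0.7, 0.2]
opening: 0.0725
time: 29.35
ee_pos: [0.4946, -0.4912, 0.2594]
tcp_rot: [50.2, 89.9, 140.4]
wrist_force: [0.7, 0.2, -0.6]
opening: 0.0725
t 29.35 rel mm [ 59.9   3.4 491.2] turn 0.1 jaw now -179.9 q6 -134.9 ee [ 0.4946 -0.4912  0.2594] F [ 0.67  0.21 -0.62] op 0.0725
[[0.426 0.293 0.06 ]] [15. 30.]
[[ 0.494 -0.288  0.06 ]] [14. 30.]
[[0.549 0.293 0.06 ]] [14. 29.]
[[ 0.726 -0.14   0.06 ]] [28. 27.]
```

View pics/end.png

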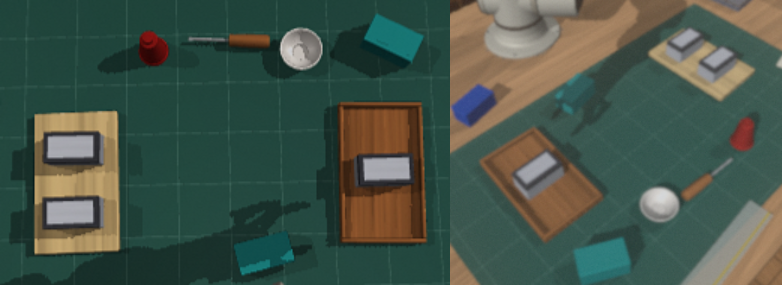

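Two tins stand on the board, at (72,148) and (72,213), and one in the tray at (387,170), all upright and side by side. Everything else is where it was, and the arm is clear.

```bash
python3 -c "
from workcell import bot
print(bot.job_done())"
```

```text
the job is handed in; nothing more can be done
None
```

I lifted and weighed each tin, sorted all three, and handed the job in at about 29.5 s of the 69 s allowed.

| Tin (start position) | Weight felt | Result | Set down at (x, y) |
|---|---|---|---|
| Near right | about 2.9 N (0.30 kg) | still holds dies | board, (0.549, 0.293) |
| Near left | about 3.1 N (0.32 kg) | still holds dies | board, (0.426, 0.293) |
| Far | about 1.1 N (0.11 kg) | empty | tray, (0.494, -0.288) |

- **Weighing:** I went by weight alone and did not shake any tin. The readings fell clearly on either side of the gap between empty and loaded tins.
- **Final check:** The last top and scene pictures show both board tins upright and side by side, and the third standing clear of the tray rim. The cone, screwdriver, dish and the turquoise and blue look-alikes look unmoved, and the arm is clear of everything.
- **Set-down:** Each tin was lowered to contact before release, with at most about 5 N on average.
- **Disagreement:** Triangulating the whole outlines of the board and tray gave unreliable heights: 3 mm for the board against the stated 18 mm, and 13 mm for the tray against its 22 mm rim. I placed by the stated heights and confirmed contact by force. No other check failed.

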